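# Wake the cold-light source and turn it up to the green mark

## Task

Switch the microscope's cold-light source on: with a fingertip press its green button all the way down and let it come back up. Then, pushing with a fingertip against the side of the black pointer on its selector, turn the selector clockwise (seen from above), click by click, until it rests in its fifth position, where the pointer points at the green dot (the white dot is the first position); never go past that click, and take your hand away. Do not pinch the pointer, and leave the vial, the glass dish, the amber jar and the blue slide box where they are.

Things in the scene. Friction and masses are not known exactly. Their poses are not given: they have to be found in the camera images.
- light_source: white box, flat grey panel on top: 210 mm deep (x), 260 wide (y), 85 high, fixed. Origin: centre of its underside, z up, slotted front face to -x. On the panel: selector axis at y -40 mm, green button at x -45, y +90, a loose vial near x +65, y +95; else only flat ticks and dots printed 61 mm round the axis (white, yellow, one green). A steel light guide leaves the +x face below panel height.
- selector_axis (a point): point on the selector's upright axis at the top of its pointer, 37 mm above the panel. Grey skirt (radius 24, 7 mm high) under a black pointer bar 14 mm thick, 7 to 34 mm above the panel, with a 6 mm thick ridge along its top up to 37 mm. Tip 44 mm from the axis, tail 19 mm on the other side; a white line on top runs towards the tip.
- pointer_tip (a point): the tip of the pointer's top, 44 mm from the axis at the same height as selector_axis; the line from selector_axis to here is the direction the pointer points in
- selector (a joint): turn in rad, growing clockwise seen from above. Eight click positions 0, 0.524 ... 3.665 (30 deg apart); the fifth, green, is 2.094. Starts in (or within 0.3 s springs into) one of the first three. At 0 the pointer points 105 deg counter-clockwise from light_source's +x. About 0.07 N m moves it off a click; a little past half-way it jumps by itself into the next.
- power_top (a point): centre of the top of the round green push button (radius 14 mm) in its black housing on the panel
- power (a joint): travel of the green button in m: 0 up, 0.006 fully down (about 5 N); a spring brings it back up
- vial_mid (a point): middle (half-way up) of a small clear vial with a white cap, 22 mm across, 45 mm high, loose, standing on the panel
- dish_mid (a point): middle of an open glass dish, 90 mm across, 28 mm high, loose on the table in front of the box
- jar_mid (a point): middle of an amber glass jar with a white lid, 60 mm across, 85 mm high, loose on the table beside the box on its +y side
- slide_box_mid (a point): middle of a blue slide box 90 x 60 x 35 mm, loose on the table beside the box on its -y side

How it is judged:
By the outcome, as a careful person would: the job done as asked, in the order asked, and still so for the second after the job is handed in, with the robot touching nothing.
It also fails if it takes over 64 s, if anything falls off the work surface, if the arm or the gripper's body presses on something with over 40 N, if the wrist force passes 120 N, or if a joint passes its speed limit or range.

## Robot

A 7-joint arm with a two-finger parallel gripper is mounted at the origin on the work surface. World frame = base frame: x ahead of the robot, y to its left, z up, the work surface at z = 0. Lengths are in m, angles in rad, forces in N, time in s.
With the tool pointing down it reaches from about 0.425 to 0.825 m from the base axis. Payload 3.6 kg.
Tool frame: the origin (TCP) lies midway between the tips of the shut fingers; the grasp point (between the pads) lies 19 mm behind it; z points along the fingers, y is the line along which they close (so a half turn about z gives the same grasp; the last joint's range is limited). The gripper opens to 85 mm and grips with 20 to 120 N. Pads are 22 mm wide; open, the fingers measure 114 mm over their backs; the gripper's body (76 mm by 85 mm) begins 54 mm behind the grasp point. The pads swing forward as they close: fully open they stand 13 mm farther back than shut.
Start: joints at [-1.23, 0.615, -0.013, 1.423, 0.008, 1.103, -0.04], TCP at [0.233, 0.607, 0.231] pointing down, gripper open.
Joint ranges: [-3.12, 3.12], [-0.3, 2.06], [-1.34, 1.32], [0.26, 2.42], [-1.36, 4.5], [0.01, 1.98], [-2.84, 2.84]. Speed limits (rad/s): [2.79, 2.79, 3.14, 3.14, 3.14, 3.14, 3.14].

## Interface

Orientations are given as a 3x3 rotation matrix whose columns are the frame's x, y, z axes.
In Python, from workcell import status, vision, manip gives the robot as it stands. The module is installed in compiled form; this text tells all that it offers.
- The arm moves only by the tool play_rows, never from a script. Its argument "targets" is a list of rows, each an object with "offset": the shift along the tool's x, y, z in m, a list of three; "yaw": the turn about the tool's z in rad. A call has 1 to 10 rows; each row is the pose to reach, as a shift and turn from the pose commanded when the call began, along the tool's axes at that moment; what a row does not reach only later rows make up. A row lasts 1/8 s, in which the tool goes at most 62.5 mm and 10.7 degrees, less where a joint would pass 70% of its speed; a pose out of reach is approached as far as the arm can. A call with a gripper value outside its range is refused whole. "gripper" is the opening, from 0 (shut) to 1 (fully open), set as the call begins (left out, the last holds). The fingers move at their own pace and stop on an object; the grip force is fixed at half the most. Time passes only in rows, so rows that repeat a pose let the fingers close. It gives the time, the measured TCP pose, the force, the opening and the grip force at its end, in the units of the state.
- status.get_obs(): the state, without advancing time (a new reading comes with each control period).
- vision.capture(name): name is "scene" or "top"; returns a dict with "img" (480x640x3 uint8, red, green, blue), "depth" (480x640 float32, m along the optical axis (not along the pixel's ray), 0 where there is no reading), "camera_matrix" (3x3 intrinsics, pixels), "k1" (the pictures are not rectified: a ray, as slopes to the right and down, at radius r is drawn at 1 + k1 r^2 times it, then the intrinsics apply), "eye" and "orientation" of the camera in the world. Camera axes: x right, y down, z forward; pixel columns grow to the right and rows downward; lengths in m; the calibration is good to about 2 mm. A picture is of the moment at which its call begins.
- manip.close_job(): hands the job in; it is judged then, once.
The state is a dict: "clock": time; "q": joint angles; "joint_velocities": joint speeds; "tau": joint torques, N m; "tool_pos": TCP position; "orientation": TCP orientation; "force": force on the tool from outside, world axes, zero at the start; "moment": the same for the moment, N m; "finger_gap": opening from 0.0 (shut) to 1.0 (fully open); "grasp_force": force on a finger pad.
Only numpy, scipy, OpenCV 4.12 (cv2) and the standard library are available. Lean on these libraries where they do the work, as an engineer would, in place of code of your own. Each camera call takes 0.05 s, during which the arm holds its last target. There are 200 camera calls.

## Working session

There is one attempt and no reset: what is moved stays moved. The work goes in short steps, Python scripts to look and compute and a tool call to move; the robot and the scene stay as the last step left them, time stands still between calls to the robot, and variables do not carry over. Pictures are saved under pics/ and viewed, at most 10 in all, crops included, and the job is handed in when it is done.

Besides the shell and the picture viewer there is one more tool, called after "Request:" by a JSON object that holds its "op" and its "data". play_rows: Moves the arm, as the interface text tells. Its arguments: {"type":"object","properties":{"targets":{"type":"array"},"gripper":{"type":"number"}},"required":["targets"]}

```bash
mkdir -p pics; cat > h.py <<'E'
import numpy as np, cv2
from workcell import status, vision, manip
def cap(n):
    c=vision.capture(n); return c
def cloud(c):
    K=np.array(c["camera_matrix"]);h,w=c["depth"].shape
    u,v=np.meshgrid(np.arange(w),np.arange(h))
    p=np.stack([u,v],-1).reshape(-1,1,2).astype(np.float64)
    n=cv2.undistortPoints(p,K,np.array([c["k1"],0,0,0,0.])).reshape(h,w,2)
    d=c["depth"].astype(float)
    P=np.dstack([n*d[...,None],d])
    W=P@np.array(c["orientation"]).T+np.array(c["eye"])
    W[d==0]=np.nan
    return W
def save(n,img,s=1):
    cv2.imwrite("pics/"+n,cv2.cvtColor(cv2.resize(img,None,fx=s,fy=s,interpolation=cv2.INTER_CUBIC),cv2.COLOR_RGB2BGR))
E
python3 - <<'E'
from h import *
for n in("top","scene"):
    c=cap(n);save(n+"1.png",c["img"]);np.savez(n+"1.npz",**c);print(n,c["eye"],np.round(c["orientation"],3).tolist(),c["k1"],c["camera_matrix"])
o=status.get_obs();print(o)
E
```

```text
top [0.41383986 0.03256744 1.06166815] [[-0.019, -0.995, 0.095], [-1.0, 0.018, -0.008], [0.006, -0.095, -0.995]] -0.15962286143302437 [[558.03302828   0.         325.47616181]
 [  0.         558.03302828 243.62808493]
 [  0.           0.           1.        ]]
scene [ 1.12389092 -0.1163553   0.61091723] [[0.238, 0.615, -0.752], [0.971, -0.157, 0.179], [-0.008, -0.773, -0.634]] -0.12781697567837727 [[500.96408917   0.         317.04902299]
 [  0.         500.96408917 238.10477878]
 [  0.           0.           1.        ]]
{'clock': 0.1, 'q': array([-1.23045184,  0.61580087, -0.01261044,  1.42476017,  0.00813394,
        1.10343309, -0.04040102]), 'joint_velocities': array([-6.72610450e-04, -8.44241421e-04, -1.93801592e-04, -1.94219842e-03,
       -1.84294678e-03, -2.34367071e-03, -1.13275272e-05]), 'tau': array([ 9.07418616e-04, -4.70386183e+01,  2.59983754e-01, -1.71571219e+01,
        1.00941444e-02,  5.86200797e-03,  2.00937183e-05]), 'tool_pos': array([0.23288505, 0.60609257, 0.23026095]), 'orientation': array([[-9.33490699e-01,  3.58600756e-01, -7.82777460e-04],
       [ 3.58601605e-01,  9.33488070e-01, -2.21656540e-03],
       [-6.41486076e-05, -2.34984844e-03, -9.99997237e-01]]), 'force': array([-0.19899108, -0.30324074,  0.97575565]), 'moment': array([ 0.00602216, -0.00164094,  0.00596212]), 'grasp_force': 0.0, 'finger_gap': 1.000103737336451}
```

View pics/top1.png

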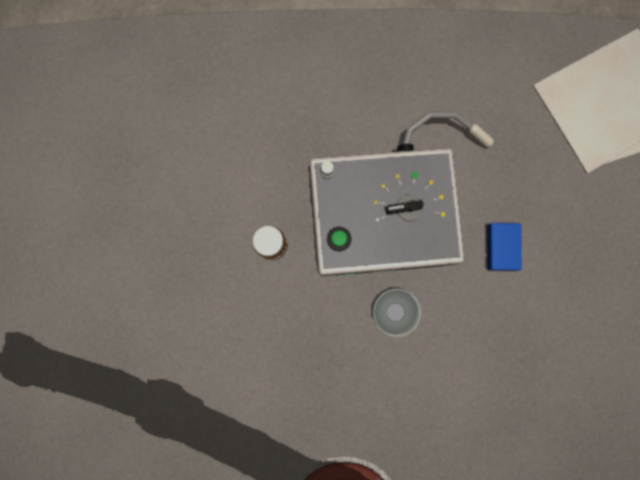

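View pics/scene1.png

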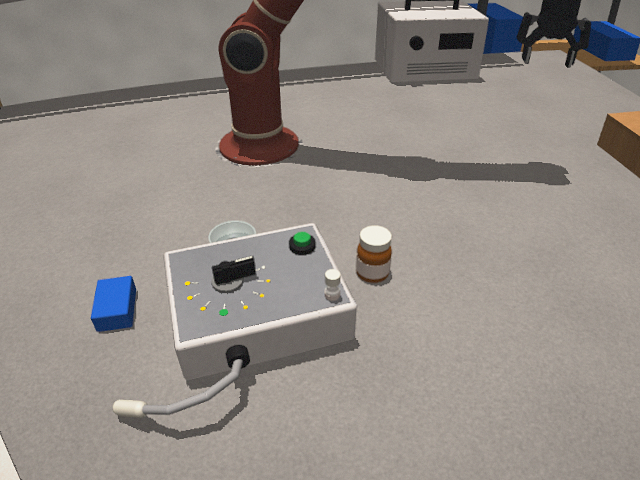

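The top view shows the box with its button at about (339,238), and the pointer running from its tail at (423,205) to its tip at (386,210), close to the white dot at (377,220). The vial is at (327,168), the dish at (396,312), the jar at (268,241) and the slide box at (505,246). The scene view shows the same layout.

```bash
python3 - <<'E'
from h import *
for n in("top","scene"):
    c=dict(np.load(n+"1.npz"));c["k1"]=float(c["k1"]);W=cloud(c);im=c["img"]
    hsv=cv2.cvtColor(im,cv2.COLOR_RGB2HSV);z=W[...,2]
    near=(W[...,0]>.4)&(W[...,0]<.85)&(abs(W[...,1])<.3)
    box=near&(z>.075)&(z<.1)
    k,l,st,_=cv2.connectedComponentsWithStats(box.astype(np.uint8));i=1+st[1:,4].argmax()
    pts=W[l==i];print(n,"panel z",np.median(pts[:,2]),cv2.minAreaRect(pts[:,:2].astype(np.float32)*1000))
    g=near&(hsv[...,0]>50)&(hsv[...,0]<80)&(hsv[...,1]>120)&(z>.07)
    k,l,st,ce=cv2.connectedComponentsWithStats(g.astype(np.uint8))
    for j in range(1,k):
        if st[j,4]>8:print(" green",ce[j],st[j,4],np.round(np.nanmean(W[l==j],0),4))
    y=near&(hsv[...,0]>18)&(hsv[...,0]<35)&(hsv[...,1]>120)&(z>.07)
    k,l,st,ce=cv2.connectedComponentsWithStats(y.astype(np.uint8))
    for j in range(1,k):
        if st[j,4]>3:print(" yel",ce[j],np.round(np.nanmean(W[l==j],0),4))
    hi=near&(z>.105)
    k,l,st,ce=cv2.connectedComponentsWithStats(hi.astype(np.uint8))
    for j in range(1,k):
        if st[j,4]>15:
            p=W[l==j];r=cv2.minAreaRect(p[:,:2].astype(np.float32)*1000);print(" high",ce[j],st[j,4],np.round(np.percentile(p[:,2],[5,95]),4),r)
c=dict(np.load("top1.npz"));save("topc.png",c["img"][145:280,305:470],4.5)
E
```

```text
top panel z 0.08604241441992627 ((566.1411743164062, -85.71424865722656), (211.2654571533203, 261.6051940917969), 3.696687698364258)
 green [414.36842105 174.52631579] 19 [ 0.628  -0.1364  0.0868]
 green [338.81 237.68] 200 [0.5146 0.002  0.1072]
 yel [397.125 175.875] [ 0.626  -0.1053  0.0864]
 yel [430.5 182.2] [ 0.6135 -0.1649  0.0877]
 yel [382.83333333 185.83333333] [ 0.608  -0.079   0.0875]
 yel [440.91666667 196.33333333] [ 0.5879 -0.1829  0.0861]
 yel [375.5 201.5] [ 0.5798 -0.065   0.0883]
 yel [442.61538462 213.61538462] [ 0.5566 -0.1846  0.0864]
 high [326.9527027  167.47297297] 148 [0.1181 0.1331] ((634.33251953125, 20.097492218017578), (20.70932388305664, 20.566490173339844), 88.76805877685547)
 high [404.60960961 206.16816817] 333 [0.1118 0.1247] ((566.4773559570312, -111.60067749023438), (16.581317901611328, 61.27338790893555), 7.010827541351318)
 high [338.96       237.77714286] 175 [0.1055 0.11  ] ((514.1046752929688, 2.516789436340332), (25.835514068603516, 24.45829200744629), 88.927978515625)
scene panel z 0.08519373865669932 ((566.741455078125, -83.84492492675781)
[... 269 characters left out ...]
3  0.0851]
 yel [261.5 295. ] [ 0.6087 -0.078   0.0863]
 yel [189.27777778 297.38888889] [ 0.5878 -0.1818  0.0859]
 yel [245.07142857 306.85714286] [ 0.6264 -0.1044  0.0864]
 yel [202.55555556 308.27777778] [ 0.6139 -0.1642  0.0856]
 high [301.94074074 236.97777778] 135 [0.1052 0.1079] ((517.0861206054688, 2.3999452590942383), (23.93897247314453, 28.578399658203125), 77.21513366699219)
 high [232.80173913 266.87130435] 575 [0.1063 0.1225] ((567.3927612304688, -111.3231201171875), (18.381834030151367, 63.511009216308594), 7.435591697692871)
 high [332.53146853 279.72027972] 286 [0.1071 0.1304] ((636.1248779296875, 21.32620620727539), (20.286470413208008, 21.978004455566406), 88.8462142944336)
```

View pics/topc.png

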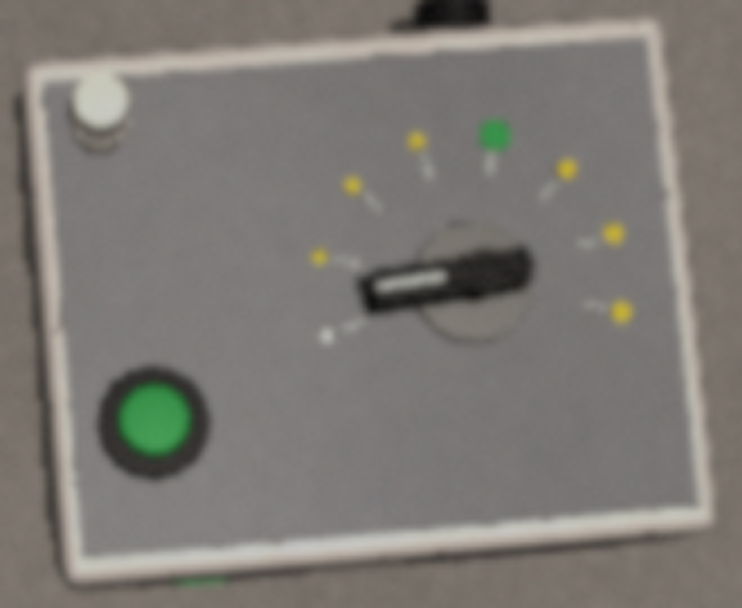

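Request:
{"op": "play_rows", "data": {"targets": [{"offset":[-0.02,-0.019,0],"yaw":-0.03},{"offset":[-0.055,-0.053,0],"yaw":-0.1},{"offset":[-0.095,-0.091,0],"yaw":-0.18},{"offset":[-0.135,-0.13,0],"yaw":-0.26},{"offset":[-0.175,-0.168,0],"yaw":-0.34},{"offset":[-0.215,-0.207,0],"yaw":-0.42},{"offset":[-0.255,-0.245,0],"yaw":-0.5},{"offset":[-0.295,-0.284,0],"yaw":-0.58},{"offset":[-0.325,-0.313,0],"yaw":-0.65},{"offset":[-0.34,-0.327,0],"yaw":-0.69}], "gripper": 0}}

```text
clock: 1.35
tool_pos: [0.434, 0.1764, 0.231]
orientation: [[-0.949, -0.315, -0.001], [-0.315, 0.949, -0.002], [0.001, -0.001, -1.0]]
force: [-0.3, 0.5, 0.5]
finger_gap: -0.001
grasp_force: 0.0
```

```bash
python3 - <<'E'
from h import *
from scipy.optimize import least_squares
c=dict(np.load("scene1.npz"));c["k1"]=float(c["k1"]);W=cloud(c)
r=np.hypot(W[...,0]-.5156,W[...,1]-.0021)
for a in range(0,32,3):
    m=(r>a/1e3)&(r<(a+3)/1e3)&(W[...,2]>.05);print(a,m.sum(),np.round(np.percentile(W[m][:,2],[10,50,90]),4))
D=np.array([[.5798,-.0645],[.6085,-.0785],[.6262,-.1048],[.6281,-.136],[.6137,-.1645],[.588,-.1823],[.5563,-.1841]])
a=np.radians(np.arange(75,-106,-30))
f=lambda p:(D-p[:2]-.061*np.c_[np.cos(a+p[2]),np.sin(a+p[2])]).ravel()
s=least_squares(f,[.569,-.1246,.065]);print(s.x,np.degrees(s.x[2]),abs(s.fun).max())
c=cap("scene");W=cloud(c);np.savez("scene2.npz",**c);z=W[...,2]
m=(np.hypot(W[...,0]-s.x[0],W[...,1]-s.x[1])<.05)&(z>.108)&(z<.13)
p=W[m][:,:2];e,v=np.linalg.eigh(np.cov(p.T));d=v[:,1];q=p-s.x[:2];
t=q@d; d=d if abs(t.max())>abs(t.min()) else -d
print("pointer",np.degrees(np.arctan2(d[1],d[0])),m.sum(),t.min(),t.max())
o=status.get_obs();print(o["clock"],o["tool_pos"],o["orientation"].round(4).tolist(),o["q"].round(3),o["force"],o["finger_gap"])
E
```

```text
0 6 [0.1058 0.1065 0.1073]
3 22 [0.1056 0.1065 0.1073]
6 33 [0.1053 0.1065 0.1075]
9 67 [0.1027 0.1059 0.1072]
12 93 [0.0958 0.1012 0.1059]
15 73 [0.0951 0.0965 0.1014]
18 135 [0.0854 0.0948 0.0969]
21 144 [0.0845 0.0885 0.0957]
24 84 [0.0839 0.0847 0.0861]
27 92 [0.0839 0.0849 0.086 ]
30 120 [0.0838 0.085  0.0859]
[ 0.56818424 -0.12434792  0.06611585] 3.7881591977100095 0.00037324763137319
pointer 96.96491193176969 508 -0.018648733584527583 0.044930234774853334
1.4 [0.43506571 0.17418726 0.23094678] [[-0.9499, -0.3124, 0.0002], [-0.3124, 0.9499, -0.0033], [0.0008, -0.0032, -1.0]] [-0.336  0.34  -0.126  1.924  0.058  0.882  1.397] [ 1.27477617 -1.06870426 -0.04865004] 0.0009602975783109936
```

Request:
{"op": "play_rows", "data": {"targets": [{"offset":[-0.003,-0.02,0.0]},{"offset":[-0.008,-0.065,0.0]},{"offset":[-0.014,-0.115,0.0]},{"offset":[-0.019,-0.16,0.02]},{"offset":[-0.022,-0.182,0.05]},{"offset":[-0.023,-0.189,0.085]},{"offset":[-0.023,-0.189,0.1]},{"offset":[-0.023,-0.189,0.105]},{"offset":[-0.023,-0.189,0.105]},{"offset":[-0.023,-0.189,0.105]}]}}

```text
validation failed for argument at $.ta...
```

```bash
python3 - <<'E'
from h import *
o=status.get_obs();print(o["clock"],o["tool_pos"],o["orientation"].round(4).tolist(),o["force"])
R=o["orientation"];print(R.T@(np.array([.5156,.0021,.107])-o["tool_pos"]))
c=cap("scene");W=cloud(c);np.savez("scene3.npz",**c);save("sc3.png",c["img"][190:340,150:360],3.8)
E
```

```text
1.4 [0.43506571 0.17418726 0.23094678] [[-0.9499, -0.3124, 0.0002], [-0.3124, 0.9499, -0.0033], [0.0008, -0.0032, -1.0]] [ 1.27477617 -1.06870426 -0.04865004]
[-0.02284105 -0.18823408  0.1245344 ]
```

View pics/sc3.png

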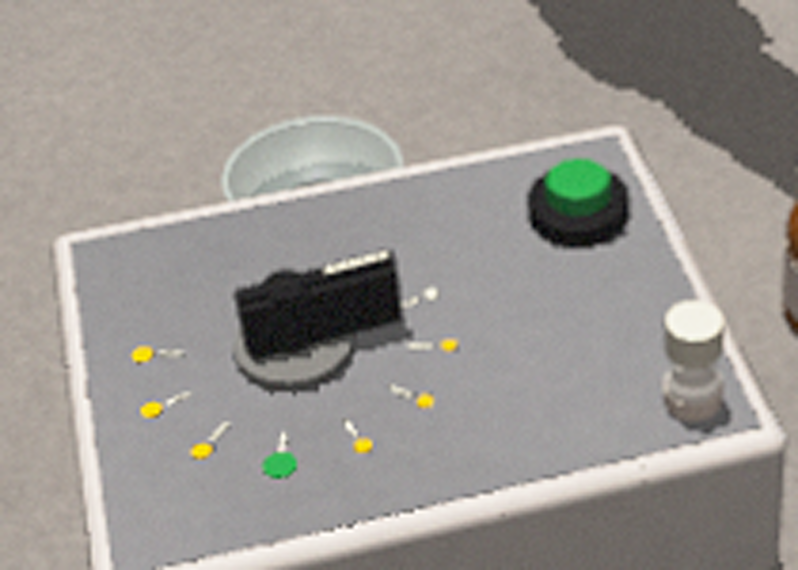

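The crop shows the pointer resting at about 97°, between the white dot (430,294) and the first yellow dot (448,345). The last move was refused because it had no yaw, so I'm resending it.

Request:
{"op": "play_rows", "data": {"targets": [{"offset":[-0.003,-0.02,0.0],"yaw":0},{"offset":[-0.008,-0.065,0.0],"yaw":0},{"offset":[-0.014,-0.115,0.0],"yaw":0},{"offset":[-0.019,-0.16,0.02],"yaw":0},{"offset":[-0.022,-0.182,0.05],"yaw":0},{"offset":[-0.023,-0.189,0.085],"yaw":0},{"offset":[-0.023,-0.189,0.1],"yaw":0},{"offset":[-0.023,-0.189,0.105],"yaw":0},{"offset":[-0.023,-0.189,0.105],"yaw":0},{"offset":[-0.023,-0.189,0.105],"yaw":0}]}}

```text
clock: 2.7
tool_pos: [0.5158, 0.0083, 0.1274]
orientation: [[-0.948, -0.318, 0.002], [-0.318, 0.948, 0.0], [-0.002, -0.0, -1.0]]
force: [0.9, -0.7, 0.3]
finger_gap: 0.0
grasp_force: 0.0
```

```bash
cat >> h.py <<'E'
A=np.array([.5682,-.1244])
def pointer(n="scene"):
    c=cap(n);W=cloud(c);z=W[...,2]
    m=(np.hypot(W[...,0]-A[0],W[...,1]-A[1])<.05)&(z>.108)&(z<.127)&(c["img"].max(-1)<60)
    p=W[m][:,:2];e,v=np.linalg.eigh(np.cov(p.T));d=v[:,1];t=(p-A)@d
    if abs(t.max())<abs(t.min()): d=-d
    print("pointer",n,np.degrees(np.arctan2(d[1],d[0])).round(1),m.sum(),(p.mean(0)-A).round(4));return c
def st(*tgt):
    o=status.get_obs();print(o["clock"],o["tool_pos"].round(4),o["orientation"].round(4).tolist(),"F",o["force"].round(2),"q7",o["q"][6].round(2))
    for t in tgt: print("delta tool",(o["orientation"].T@(np.array(t)-o["tool_pos"])).round(4))
E
python3 - <<'E'
from h import *
st([.5156,.0021,.107]);pointer();pointer("top")
E
```

```text
2.7 [0.5158 0.0083 0.1274] [[-0.9479, -0.3184, 0.0023], [-0.3184, 0.9479, 0.0003], [-0.0023, -0.0005, -1.0]] F [ 0.91 -0.72  0.3 ] q7 1.78
delta tool [ 0.0022 -0.0058  0.0204]
pointer scene 96.2 432 [0.0036 0.0112]
pointer top 104.0 169 [-0.0041  0.0061]
```

Request:
{"op": "play_rows", "data": {"targets": [{"offset":[0.002,-0.006,0.005],"yaw":0},{"offset":[0.002,-0.006,0.012],"yaw":0},{"offset":[0.002,-0.006,0.017],"yaw":0},{"offset":[0.002,-0.006,0.02],"yaw":0},{"offset":[0.002,-0.006,0.023],"yaw":0},{"offset":[0.002,-0.006,0.025],"yaw":0},{"offset":[0.002,-0.006,0.027],"yaw":0},{"offset":[0.002,-0.006,0.027],"yaw":0}]}}

```text
clock: 3.8
tool_pos: [0.5147, 0.0013, 0.1009]
orientation: [[-0.948, -0.318, -0.0], [-0.318, 0.948, -0.0], [0.0, -0.0, -1.0]]
force: [-4.7, -0.5, 14.4]
finger_gap: -0.001
grasp_force: 7.2
```

Request:
{"op": "play_rows", "data": {"targets": [{"offset":[0,0,0.001],"yaw":0},{"offset":[0,0,0.001],"yaw":0},{"offset":[0,0,0.001],"yaw":0}]}}

```text
clock: 4.18
tool_pos: [0.5148, 0.0013, 0.1008]
orientation: [[-0.948, -0.318, 0.0], [-0.318, 0.948, -0.0], [-0.0, -0.0, -1.0]]
force: [-6.3, -0.1, 20.5]
finger_gap: 0.002
grasp_force: 10.2
```

Request:
{"op": "play_rows", "data": {"targets": [{"offset":[0,0,-0.004],"yaw":0},{"offset":[0,0,-0.012],"yaw":0},{"offset":[0,0,-0.025],"yaw":0},{"offset":[0,0,-0.045],"yaw":0},{"offset":[0,0,-0.06],"yaw":0},{"offset":[0,0,-0.06],"yaw":0}]}}

```text
clock: 4.92
tool_pos: [0.5161, 0.0014, 0.1596]
orientation: [[-0.948, -0.318, 0.003], [-0.318, 0.948, 0.0], [-0.003, -0.001, -1.0]]
force: [-0.8, 0.4, -1.1]
finger_gap: -0.002
grasp_force: 0.0
```

```bash
python3 - <<'E'
from h import *
c=cap("scene");W=cloud(c);z=W[...,2]
r=np.hypot(W[...,0]-.5156,W[...,1]-.0021);m=(r<.009)&(z<.12);print("button z",m.sum(),np.median(W[m][:,2]))
m=(np.hypot(W[...,0]-A[0],W[...,1]-A[1])<.05)&(z>.108)&(z<.13)
p=W[m][:,:2];e,v=np.linalg.eigh(np.cov(p.T));d=v[:,1];print(np.degrees(np.arctan2(d[1],d[0])),m.sum(),p.mean(0)-A)
th=np.radians(108.8);u=np.array([np.cos(th),np.sin(th)]);t=np.array([u[1],-u[0]])
P=A+.034*u-.033*t;print(P);st([*P,.16],[*P,.098])
E
```

```text
button z 61 0.10649975072649998
96.75303012024676 509 [0.002692  0.0122224]
[ 0.52600354 -0.10284869]
4.975 [0.5153 0.0013 0.1587] [[-0.9482, -0.3176, 0.0011], [-0.3176, 0.9482, 0.0], [-0.0011, -0.0003, -1.0]] F [-0.51 -0.89 -0.7 ] q7 1.79
delta tool [ 0.023  -0.1022 -0.0013]
delta tool [ 0.0231 -0.1022  0.0607]
```

Request:
{"op": "play_rows", "data": {"targets": [{"offset":[0.006,-0.025,0],"yaw":0},{"offset":[0.015,-0.065,0],"yaw":0},{"offset":[0.021,-0.095,0],"yaw":0},{"offset":[0.023,-0.102,0.01],"yaw":0},{"offset":[0.023,-0.102,0.03],"yaw":0},{"offset":[0.023,-0.102,0.05],"yaw":0},{"offset":[0.023,-0.102,0.06],"yaw":0},{"offset":[0.023,-0.102,0.06],"yaw":0},{"offset":[0.023,-0.102,0.06],"yaw":0}]}}

```text
clock: 6.1
tool_pos: [0.5261, -0.1023, 0.0987]
orientation: [[-0.948, -0.318, 0.001], [-0.318, 0.948, 0.0], [-0.001, -0.0, -1.0]]
force: [0.0, 0.1, -0.2]
finger_gap: 0.002
grasp_force: 0.0
```

```bash
cat >> h.py <<'E'
def rows(ths,z=.099,off=.018,r=.034):
    o=status.get_obs();R=o["orientation"];p=o["tool_pos"];out=[]
    for d in ths:
        th=np.radians(d);u=np.array([np.cos(th),np.sin(th)]);t=np.array([u[1],-u[0]])
        P=A+r*u-off*t;x=R.T@(np.array([*P,z])-p)
        cur=np.arctan2(-R[1,0],-R[0,0]);yaw=cur-np.arctan2(t[1],t[0]);yaw=(yaw+np.pi)%(2*np.pi)-np.pi
        print(d,x.round(4).tolist(),round(float(yaw),3))
def pang():
    for n in("scene","top"):
        c=cap(n);W=cloud(c);z=W[...,2];m=(np.hypot(W[...,0]-A[0],W[...,1]-A[1])<.05)&(z>.117)&(z<.127)
        k,l,s,_=cv2.connectedComponentsWithStats(m.astype(np.uint8));m=l==1+s[1:,4].argmax()
        r=cv2.minAreaRect((1000*W[m][:,:2]).astype(np.float32));b=cv2.boxPoints(r);e=[b[1]-b[0],b[2]-b[1]];d=max(e,key=np.linalg.norm);q=np.array(r[0])-1000*A
        if d@q<0:d=-d
        print(n,"ptr angle",np.degrees(np.arctan2(d[1],d[0])).round(1),"centre off",q.round(1),np.round(r[1],0))
    return c
E
python3 - <<'E'
from h import *
st();pang();rows([108.8,105,100,95,90,85,80])
c=cap("scene");save("sc4.png",c["img"][190:340,150:360],3.8)
E
```

```text
6.1 [ 0.5261 -0.1023  0.0987] [[-0.948, -0.3182, 0.0009], [-0.3182, 0.948, 0.0001], [-0.0009, -0.0002, -1.0]] F [ 0.01  0.14 -0.21] q7 1.98
scene ptr angle 94.1 centre off [-1.2 12.7] [18. 62.]
top ptr angle 147.1 centre off [-2.  41.3] [ 5. 11.]
108.8 [-0.0147, -0.0001, 0.0] -0.005
105 [-0.017, 0.001, 0.0] 0.062
100 [-0.0201, 0.0022, 0.0] 0.149
95 [-0.0234, 0.0032, 0.0] 0.236
90 [-0.0266, 0.0039, 0.0] 0.323
85 [-0.03, 0.0043, 0.0] 0.411
80 [-0.0333, 0.0044, 0.0] 0.498
```

View pics/sc4.png

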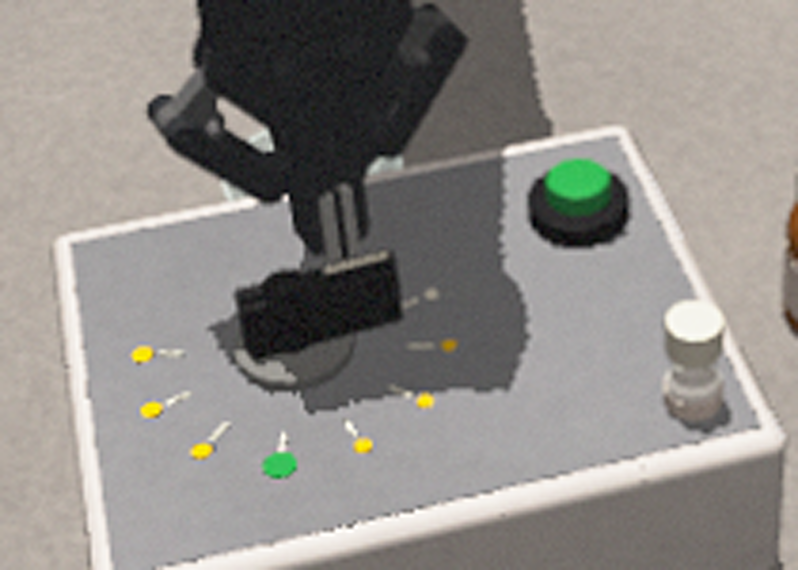

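The crop shows the closed fingers behind the pointer, on its -x side, with the pointer unchanged. The button at (580,180) is back up. I'll start the slow push.

Request:
{"op": "play_rows", "data": {"targets": [{"offset":[-0.007,0,0],"yaw":0},{"offset":[-0.012,0,0],"yaw":0},{"offset":[-0.0147,0,0],"yaw":0},{"offset":[-0.017,0.001,0],"yaw":0.06},{"offset":[-0.0185,0.0016,0],"yaw":0.105},{"offset":[-0.0201,0.0022,0],"yaw":0.149},{"offset":[-0.0218,0.0027,0],"yaw":0.19},{"offset":[-0.0218,0.0027,0],"yaw":0.19}]}}

```text
clock: 7.25
tool_pos: [0.5454, -0.0931, 0.0982]
orientation: [[-0.991, -0.133, -0.0], [-0.133, 0.991, -0.0], [0.0, -0.0, -1.0]]
force: [-0.9, -0.2, -0.0]
finger_gap: 0.0
grasp_force: 0.1
```

```bash
python3 - <<'E'
from h import *
st();pang();rows([95,92,90,87,85,80,75])
E
```

```text
7.25 [ 0.5454 -0.0931  0.0982] [[-0.9912, -0.1327, -0.0003], [-0.1327, 0.9912, -0.0002], [0.0003, -0.0001, -1.0]] F [-0.89 -0.17 -0.03] q7 1.82
scene ptr angle 96.3 centre off [-9.4 13.8] [34. 67.]Traceback (most recent call last):
  File "<stdin>", line 2, in <module>
  File "h.py", line 37, in pang
    k,l,s,_=cv2.connectedComponentsWithStats(m.astype(np.uint8));m=l==1+s[1:,4].argmax()
                                                                        ~~~~~~~~~~~~~~^^
ValueError: attempt to get argmax of an empty sequence
```

```bash
cat >> h.py <<'E'
def wl(n="scene"):
    c=cap(n);W=cloud(c);z=W[...,2];im=c["img"].astype(int)
    m=(np.hypot(W[...,0]-A[0],W[...,1]-A[1])<.05)&(z>.112)&(z<.128)&(im.min(-1)>90)
    if m.sum()<4: print(n,"no line",m.sum());return c
    q=np.median(W[m],0)[:2]-A;print(n,"line angle",np.degrees(np.arctan2(q[1],q[0])).round(1),"r",np.hypot(*q).round(4),m.sum());return c
E
python3 - <<'E'
from h import *
st();wl();wl("top");rows([97,95,92,90,87,85,80,75])
c=dict(np.load("scene3.npz"));c["k1"]=float(c["k1"])
cap=lambda n:c
import h;h.cap=cap;wl()
E
```

```text
7.35 [ 0.5455 -0.0931  0.0983] [[-0.9911, -0.1331, -0.0001], [-0.1331, 0.9911, 0.0], [0.0001, 0.0001, -1.0]] F [-0.8  -0.46  0.46] q7 1.82
scene line angle 99.6 r 0.0281 55
top no line 0
97 [-0.0008, 0.0002, -0.0007] 0.011
95 [-0.002, 0.0008, -0.0007] 0.046
92 [-0.0038, 0.0016, -0.0007] 0.099
90 [-0.0051, 0.0021, -0.0007] 0.133
87 [-0.007, 0.0027, -0.0007] 0.186
85 [-0.0083, 0.0031, -0.0007] 0.221
80 [-0.0116, 0.0038, -0.0007] 0.308
75 [-0.0149, 0.0043, -0.0007] 0.395
scene line angle 98.4 r 0.0273 47
```

Request:
{"op": "play_rows", "data": {"targets": [{"offset":[-0.002,0.0008,-0.0007],"yaw":0.046},{"offset":[-0.0038,0.0016,-0.0007],"yaw":0.099},{"offset":[-0.0051,0.0021,-0.0007],"yaw":0.133},{"offset":[-0.0051,0.0021,-0.0007],"yaw":0.133}]}}

```text
clock: 7.95
tool_pos: [0.5507, -0.0902, 0.0991]
orientation: [[-1.0, -0.0, 0.001], [-0.0, 1.0, -0.0], [-0.001, -0.0, -1.0]]
force: [0.5, -0.4, 0.5]
finger_gap: -0.001
grasp_force: 0.0
```

```bash
python3 - <<'E'
from h import *
st();wl();rows([90,87,84,81,78,75])
E
```

```text
7.95 [ 0.5507 -0.0902  0.0991] [[-1.0, -0.0003, 0.0007], [-0.0003, 1.0, -0.0001], [-0.0007, -0.0001, -1.0]] F [ 0.51 -0.35  0.49] q7 1.72
scene line angle 96.3 r 0.0304 64
90 [0.0003, -0.0, 0.0001] 0.0
87 [-0.0015, 0.0009, 0.0001] 0.053
84 [-0.0033, 0.0017, 0.0001] 0.105
81 [-0.0052, 0.0024, 0.0001] 0.158
78 [-0.0071, 0.003, 0.0001] 0.21
75 [-0.0091, 0.0035, 0.0001] 0.262
```

Request:
{"op": "play_rows", "data": {"targets": [{"offset":[-0.0015,0.0009,0],"yaw":0.053},{"offset":[-0.0033,0.0017,0],"yaw":0.105},{"offset":[-0.0052,0.0024,0],"yaw":0.158},{"offset":[-0.0052,0.0024,0],"yaw":0.158}]}}

```text
clock: 8.5
tool_pos: [0.5556, -0.0879, 0.0991]
orientation: [[-0.988, 0.156, 0.0], [0.156, 0.988, -0.0], [-0.0, -0.0, -1.0]]
force: [0.6, 0.0, -0.8]
finger_gap: 0.001
grasp_force: 0.0
```

```bash
python3 - <<'E'
from h import *
st();c=wl();rows([81,78,75,72,69,66,63]);save("sc5.png",c["img"][190:340,150:360],3.8)
E
```

```text
8.5 [ 0.5556 -0.0879  0.0991] [[-0.9877, 0.1562, 0.0002], [0.1562, 0.9877, -0.0001], [-0.0003, -0.0001, -1.0]] F [ 0.64  0.02 -0.78] q7 1.6
scene line angle 87.3 r 0.0289 60
81 [-0.0003, 0.0001, 0.0] 0.0
78 [-0.0021, 0.001, 0.0] 0.053
75 [-0.0039, 0.0018, 0.0] 0.105
72 [-0.0058, 0.0025, 0.0] 0.157
69 [-0.0077, 0.0031, 0.0] 0.21
66 [-0.0097, 0.0036, 0.0] 0.262
63 [-0.0116, 0.004, 0.0] 0.315
```

View pics/sc5.png

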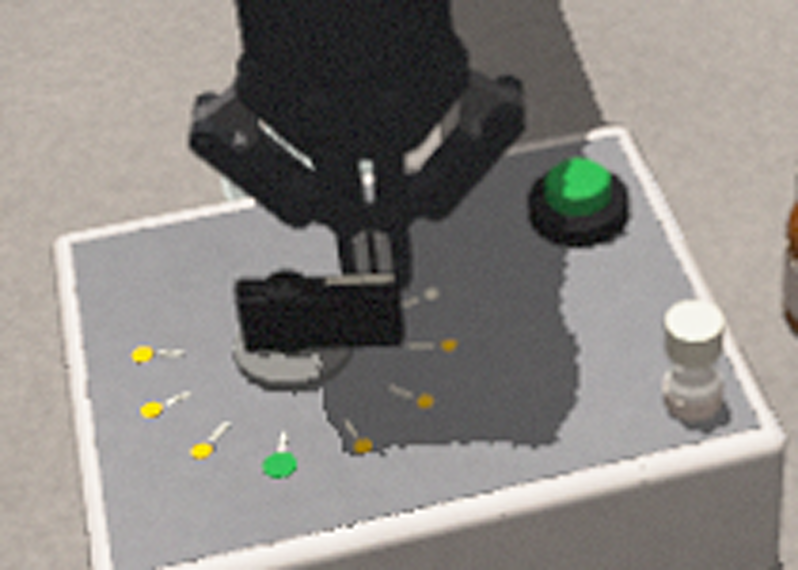

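The crop shows the pointer turned to about 86°, aimed almost level in the image, with the fingers just behind its tip. Calibrating the contact shows the finger is about 3–4 mm thinner than I assumed.

Request:
{"op": "play_rows", "data": {"targets": [{"offset":[-0.0021,0.001,0],"yaw":0.053},{"offset":[-0.0039,0.0018,0],"yaw":0.105},{"offset":[-0.0039,0.0018,0],"yaw":0.105},{"offset":[-0.0039,0.0018,0],"yaw":0.105}]}}

```text
clock: 9.05
tool_pos: [0.5589, -0.087, 0.0988]
orientation: [[-0.966, 0.259, -0.001], [0.259, 0.966, 0.0], [0.001, -0.0, -1.0]]
force: [-0.8, 0.6, 0.2]
finger_gap: 0.001
grasp_force: 0.8
```

```bash
python3 - <<'E'
from h import *
st();c=wl();rows([75,72,69,66,63,60,57])
E
```

```text
9.05 [ 0.5589 -0.087   0.0988] [[-0.9659, 0.2589, -0.0014], [0.2589, 0.9659, 0.0001], [0.0014, -0.0003, -1.0]] F [-0.77  0.58  0.15] q7 1.52
scene line angle 84.8 r 0.0305 56
75 [-0.0007, 0.0002, -0.0002] -0.0
72 [-0.0025, 0.0011, -0.0002] 0.052
69 [-0.0043, 0.0019, -0.0002] 0.104
66 [-0.0062, 0.0026, -0.0002] 0.157
63 [-0.0081, 0.0032, -0.0002] 0.209
60 [-0.0101, 0.0037, -0.0002] 0.261
57 [-0.0121, 0.0041, -0.0002] 0.314
```

Request:
{"op": "play_rows", "data": {"targets": [{"offset":[-0.0025,0.0011,0],"yaw":0.052},{"offset":[-0.0043,0.0019,0],"yaw":0.104},{"offset":[-0.0062,0.0026,0],"yaw":0.157},{"offset":[-0.0062,0.0026,0],"yaw":0.157}]}}

```text
clock: 9.6
tool_pos: [0.567, -0.0859, 0.0991]
orientation: [[-0.914, 0.406, 0.002], [0.406, 0.914, -0.0], [-0.002, 0.0, -1.0]]
force: [-0.1, 0.2, 0.4]
finger_gap: 0.0
grasp_force: 0.0
```

```bash
python3 - <<'E'
from h import *
st();c=wl();rows([66,63,60,57,54,51,48])
E
```

```text
9.6 [ 0.567  -0.0859  0.0991] [[-0.9137, 0.4063, 0.0016], [0.4063, 0.9137, -0.0002], [-0.0015, 0.0004, -1.0]] F [-0.14  0.17  0.39] q7 1.4
scene line angle 68.0 r 0.0286 61
66 [0.0011, -0.0006, 0.0002] 0.001
63 [-0.0007, 0.0003, 0.0002] 0.053
60 [-0.0025, 0.0011, 0.0002] 0.105
57 [-0.0044, 0.0018, 0.0002] 0.158
54 [-0.0063, 0.0024, 0.0002] 0.21
51 [-0.0083, 0.0029, 0.0002] 0.262
48 [-0.0102, 0.0033, 0.0002] 0.315
```

Request:
{"op": "play_rows", "data": {"targets": [{"offset":[0.005,0,0],"yaw":0},{"offset":[0.012,0,0],"yaw":0},{"offset":[0.015,0,0],"yaw":0},{"offset":[0.015,0,0],"yaw":0}]}}

```text
clock: 10.15
tool_pos: [0.5523, -0.0797, 0.0991]
orientation: [[-0.913, 0.407, -0.0], [0.407, 0.913, 0.0], [0.0, 0.0, -1.0]]
force: [-0.2, -0.8, 0.6]
finger_gap: 0.002
grasp_force: 0.0
```

```bash
python3 - <<'E'
from h import *
st();c=wl();wl("top");pang if 0 else 0;rows([66,63,60,57,54,51,48]);save("sc6.png",c["img"][190:340,150:360],3.8);np.savez("sc6.npz",**c)
E
```

```text
10.15 [ 0.5523 -0.0797  0.0991] [[-0.9133, 0.4072, -0.0], [0.4072, 0.9133, 0.0001], [0.0001, 0.0001, -1.0]] F [-0.21 -0.85  0.61] q7 1.39
scene line angle 85.4 r 0.0286 72
top no line 0
66 [-0.0142, -0.0003, 0.0001] -0.001
63 [-0.016, 0.0006, 0.0001] 0.052
60 [-0.0179, 0.0014, 0.0001] 0.104
57 [-0.0198, 0.0021, 0.0001] 0.156
54 [-0.0217, 0.0027, 0.0001] 0.209
51 [-0.0237, 0.0032, 0.0001] 0.261
48 [-0.0256, 0.0036, 0.0001] 0.313
```

View pics/sc6.png

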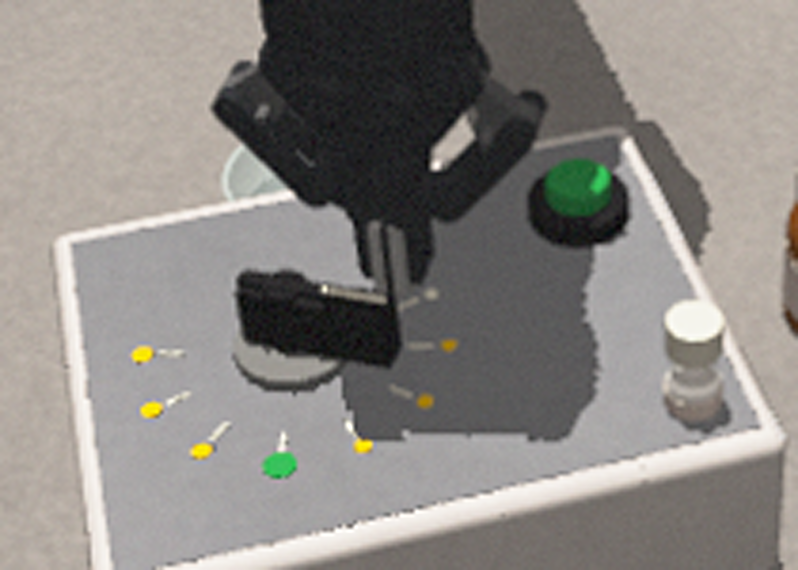

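The crop shows the pointer sprung back to about 77°, near the first yellow dot (448,345), which is click 2. So it hadn't gone past half-way, and the gripper's bright metal was throwing off the line measurement. I'll fit the pointer's visible side face instead.

```bash
cat >> h.py <<'E'
def face(g,c=None):
    c=c or cap("scene");W=cloud(c);z=W[...,2]
    for _ in range(6):
        th=np.radians(g);u=np.array([np.cos(th),np.sin(th)]);t=np.array([u[1],-u[0]])
        q=W[...,:2]-A;a=q@u;b=q@t
        m=(z>.096)&(z<.117)&(a>-.016)&(a<.041)&(b>.002)&(b<.016)
        a,b=a[m],b[m];k=np.polyfit(a,b,1);g=g-np.degrees(np.arctan(k[0]))
    print("face angle",round(g,1),"half thick",round(k[1],4),m.sum());return c
E
python3 - <<'E'
from h import *
for f,g in(("scene1.npz",97),("scene3.npz",97),("sc6.npz",78)):
    c=dict(np.load(f));c["k1"]=float(c["k1"]);face(g,c)
face(78)
E
```

```text
face angle 97.8 half thick 0.007 412
face angle 97.5 half thick 0.0068 408
face angle 62.5 half thick 0.0066 372
face angle 62.1 half thick 0.0065 362
```

Request:
{"op": "play_rows", "data": {"targets": [{"offset":[-0.007,0,0],"yaw":0},{"offset":[-0.0142,0,0],"yaw":0},{"offset":[-0.0142,0,0],"yaw":0}]}}

```text
clock: 10.68
tool_pos: [0.5663, -0.0862, 0.099]
orientation: [[-0.913, 0.408, 0.001], [0.408, 0.913, -0.0], [-0.001, -0.0, -1.0]]
force: [0.5, 1.6, -0.2]
finger_gap: -0.001
grasp_force: 0.0
```

```bash
python3 - <<'E'
from h import *
st();face(65);face(75);rows([66,63,60,57,54,51,48,45])
E
```

```text
10.675 [ 0.5663 -0.0862  0.099 ] [[-0.913, 0.408, 0.0008], [0.408, 0.913, -0.0004], [-0.0009, -0.0001, -1.0]] F [ 0.5   1.59 -0.22] q7 1.4
face angle 59.6 half thick 0.0067 354
face angle 59.3 half thick 0.0066 349
66 [-0.0002, -0.0002, -0.0001] -0.001
63 [-0.002, 0.0007, -0.0001] 0.051
60 [-0.0038, 0.0015, -0.0001] 0.104
57 [-0.0057, 0.0022, -0.0001] 0.156
54 [-0.0076, 0.0028, -0.0001] 0.208
51 [-0.0096, 0.0033, -0.0001] 0.261
48 [-0.0115, 0.0037, -0.0001] 0.313
45 [-0.0135, 0.004, -0.0001] 0.366
```

```bash
cat >> h.py <<'E'
def ridge(g,c=None):
    c=c or cap("scene");W=cloud(c);z=W[...,2]
    for _ in range(6):
        th=np.radians(g);u=np.array([np.cos(th),np.sin(th)]);t=np.array([u[1],-u[0]])
        q=W[...,:2]-A;a=q@u;b=q@t
        m=(z>.1185)&(z<.126)&(a>-.021)&(a<.046)&(abs(b)<.007)
        if m.sum()<10: print("few");return c
        a,b=a[m],b[m];k=np.polyfit(a,b,1);g=g-np.degrees(np.arctan(k[0]))
    print("ridge",round(g,1),"b0",round(k[1],4),"a",a.min().round(3),a.max().round(3),m.sum());return c
E
python3 - <<'E'
from h import *
for f,g in(("scene1.npz",97),("scene3.npz",97),("sc6.npz",70)):
    c=dict(np.load(f));c["k1"]=float(c["k1"]);ridge(g,c);face(g,c)
c=dict(np.load("top1.npz"));c["k1"]=float(c["k1"]);ridge(97,c)
c=ridge(70);ridge(60,c);face(60,c)
E
```

```text
ridge 97.0 b0 0.0016 a -0.019 0.044 225
face angle 97.8 half thick 0.007 412
ridge 96.5 b0 0.0017 a -0.018 0.044 222
face angle 97.5 half thick 0.0068 408
ridge 60.8 b0 0.0015 a -0.019 0.046 244
face angle 62.5 half thick 0.0066 372
ridge 97.6 b0 -0.0002 a -0.018 0.044 243
ridge 75.4 b0 0.0005 a -0.019 0.046 200
ridge 56.5 b0 0.0013 a -0.019 0.045 252
face angle 58.7 half thick 0.0065 358
```

Request:
{"op": "play_rows", "data": {"targets": [{"offset":[-0.002,0.0007,0],"yaw":0.05},{"offset":[-0.0038,0.0015,0],"yaw":0.1},{"offset":[-0.0038,0.0015,0],"yaw":0.1},{"offset":[-0.0038,0.0015,0],"yaw":0.1}]}}

```text
clock: 11.32
tool_pos: [0.5695, -0.0857, 0.099]
orientation: [[-0.868, 0.496, -0.0], [0.496, 0.868, -0.0], [0.0, -0.0, -1.0]]
force: [-0.4, -0.4, 0.4]
finger_gap: -0.002
grasp_force: 0.0
```

```bash
python3 - <<'E'
from h import *
st();c=face(56);ridge(56,c);c=face(45,c);ridge(45,c)
E
```

```text
11.325 [ 0.5695 -0.0857  0.099 ] [[-0.8681, 0.4964, -0.0002], [0.4964, 0.8681, -0.0], [0.0002, -0.0001, -1.0]] F [-0.42 -0.41  0.42] q7 1.32
face angle 49.1 half thick 0.0065 315
ridge 47.3 b0 0.001 a -0.018 0.045 261
face angle 49.1 half thick 0.0065 315
ridge 47.3 b0 0.001 a -0.018 0.045 261
```

Request:
{"op": "play_rows", "data": {"targets": [{"offset":[0.01,0,0],"yaw":0},{"offset":[0.02,0,0],"yaw":0},{"offset":[0.02,0,0],"yaw":0},{"offset":[0.02,0,0],"yaw":0}]}}

```text
clock: 11.88
tool_pos: [0.5524, -0.0759, 0.0992]
orientation: [[-0.868, 0.497, 0.001], [0.497, 0.868, -0.0], [-0.001, 0.0, -1.0]]
force: [0.3, -0.1, -0.0]
finger_gap: -0.001
grasp_force: 0.0
```

```bash
python3 - <<'E'
from h import *
st();c=face(56);ridge(56,c);c=face(45,c);ridge(45,c);rows([66,63,60,57,54,51,48])
E
```

```text
11.875 [ 0.5524 -0.0759  0.0992] [[-0.868, 0.4966, 0.0005], [0.4966, 0.868, -0.0002], [-0.0006, 0.0001, -1.0]] F [ 0.27 -0.06 -0.01] q7 1.31
face angle 49.3 half thick 0.0066 309
ridge 47.1 b0 0.001 a -0.019 0.045 255
face angle 49.3 half thick 0.0066 309
ridge 46.9 b0 0.001 a -0.019 0.045 257
66 [-0.0163, -0.0022, 0.0002] -0.101
63 [-0.018, -0.0011, 0.0002] -0.049
60 [-0.0198, -0.0001, 0.0002] 0.004
57 [-0.0216, 0.0008, 0.0002] 0.056
54 [-0.0234, 0.0016, 0.0002] 0.108
51 [-0.0253, 0.0023, 0.0002] 0.161
48 [-0.0272, 0.0029, 0.0002] 0.213
```

The pointer rests at about 48°, which is click 3 (48.8° expected), so the clicks line up with the dots. The jump came at a nominal finger angle of about 60°. Next is click 4.

```bash
python3 - <<'E'
from h import *
rows([54,50,46,42,39,36,34,32,30])
E
```

```text
54 [-0.0234, 0.0016, 0.0002] 0.108
50 [-0.026, 0.0025, 0.0002] 0.178
46 [-0.0285, 0.0032, 0.0002] 0.248
42 [-0.0312, 0.0038, 0.0002] 0.318
39 [-0.0332, 0.004, 0.0002] 0.37
36 [-0.0352, 0.0042, 0.0002] 0.423
34 [-0.0365, 0.0043, 0.0002] 0.458
32 [-0.0379, 0.0043, 0.0002] 0.492
30 [-0.0392, 0.0043, 0.0002] 0.527
```

Request:
{"op": "play_rows", "data": {"targets": [{"offset":[-0.012,0.001,0],"yaw":0.05},{"offset":[-0.0234,0.0016,0],"yaw":0.108},{"offset":[-0.026,0.0025,0],"yaw":0.178},{"offset":[-0.0285,0.0032,0],"yaw":0.248},{"offset":[-0.0312,0.0038,0],"yaw":0.318},{"offset":[-0.0332,0.004,0],"yaw":0.37},{"offset":[-0.0352,0.0042,0],"yaw":0.423},{"offset":[-0.0365,0.0043,0],"yaw":0.458},{"offset":[-0.0365,0.0043,0],"yaw":0.458},{"offset":[-0.0365,0.0043,0],"yaw":0.458}]}}

```text
clock: 13.18
tool_pos: [0.5864, -0.0905, 0.0991]
orientation: [[-0.559, 0.829, 0.001], [0.829, 0.559, -0.0], [-0.001, 0.0, -1.0]]
force: [-0.5, -0.3, -0.3]
finger_gap: -0.0
grasp_force: 0.0
```

```bash
python3 - <<'E'
from h import *
st();c=face(33);ridge(33,c);rows([34,32,30,28,26])
E
```

```text
13.175 [ 0.5864 -0.0905  0.0991] [[-0.5589, 0.8292, 0.0005], [0.8292, 0.5589, -0.0003], [-0.0005, 0.0003, -1.0]] F [-0.5  -0.31 -0.28] q7 0.98
face angle 32.7 half thick 0.0066 216
ridge 33.1 b0 0.0009 a -0.019 0.045 266
34 [-0.0, 0.0, 0.0001] -0.0
32 [-0.0012, 0.0006, 0.0001] 0.035
30 [-0.0025, 0.0012, 0.0001] 0.07
28 [-0.0037, 0.0017, 0.0001] 0.104
26 [-0.005, 0.0022, 0.0001] 0.139
```

Request:
{"op": "play_rows", "data": {"targets": [{"offset":[-0.0012,0.0006,0],"yaw":0.035},{"offset":[-0.0025,0.0012,0],"yaw":0.07},{"offset":[-0.0025,0.0012,0],"yaw":0.07},{"offset":[-0.0025,0.0012,0],"yaw":0.07}]}}

```text
clock: 13.72
tool_pos: [0.5885, -0.0917, 0.099]
orientation: [[-0.5, 0.866, 0.0], [0.866, 0.5, -0.0], [-0.0, -0.0, -1.0]]
force: [-0.8, 0.4, -0.1]
finger_gap: 0.002
grasp_force: 0.0
```

```bash
python3 - <<'E'
from h import *
st();c=ridge(28);ridge(20,c);rows([30,28,26,24,22,19,16,13,10,8,6,4,2])
E
```

```text
13.725 [ 0.5885 -0.0917  0.099 ] [[-0.4996, 0.8662, 0.0], [0.8662, 0.4996, -0.0002], [-0.0002, -0.0001, -1.0]] F [-0.78  0.43 -0.1 ] q7 0.93
ridge 29.8 b0 0.0007 a -0.019 0.045 266
ridge 29.8 b0 0.0007 a -0.019 0.045 266
30 [-0.0002, 0.0001, 0.0] -0.0
28 [-0.0014, 0.0007, 0.0] 0.034
26 [-0.0026, 0.0013, 0.0] 0.069
24 [-0.0039, 0.0018, 0.0] 0.104
22 [-0.0051, 0.0023, 0.0] 0.139
19 [-0.007, 0.0029, 0.0] 0.191
16 [-0.009, 0.0035, 0.0] 0.244
13 [-0.0109, 0.0039, 0.0] 0.296
10 [-0.0129, 0.0042, 0.0] 0.349
8 [-0.0143, 0.0044, 0.0] 0.383
6 [-0.0156, 0.0045, 0.0] 0.418
4 [-0.0169, 0.0046, 0.0] 0.453
2 [-0.0183, 0.0046, 0.0] 0.488
```

Request:
{"op": "play_rows", "data": {"targets": [{"offset":[-0.0014,0.0007,0],"yaw":0.034},{"offset":[-0.0026,0.0013,0],"yaw":0.069},{"offset":[-0.0026,0.0013,0],"yaw":0.069},{"offset":[-0.0026,0.0013,0],"yaw":0.069},{"offset":[-0.0026,0.0013,0],"yaw":0.069}]}}

```text
clock: 14.4
tool_pos: [0.5908, -0.0932, 0.099]
orientation: [[-0.439, 0.899, -0.0], [0.899, 0.439, 0.0], [0.0, -0.0, -1.0]]
force: [0.4, -0.7, -0.1]
finger_gap: 0.001
grasp_force: 0.0
```

```bash
python3 - <<'E'
from h import *
st();c=ridge(28);ridge(20,c);rows([26,23,20,17,14,11,8,6,4,3,2,1,0])
E
```

```text
14.4 [ 0.5908 -0.0932  0.099 ] [[-0.4387, 0.8987, -0.0001], [0.8987, 0.4387, 0.0], [0.0001, -0.0001, -1.0]] F [ 0.42 -0.73 -0.11] q7 0.88
ridge 20.8 b0 0.0007 a -0.019 0.045 261
ridge 20.6 b0 0.0007 a -0.019 0.045 263
26 [-0.0001, 0.0, 0.0] 0.0
23 [-0.0019, 0.0009, 0.0] 0.053
20 [-0.0037, 0.0017, 0.0] 0.105
17 [-0.0056, 0.0024, 0.0] 0.157
14 [-0.0075, 0.003, 0.0] 0.21
11 [-0.0095, 0.0035, 0.0] 0.262
8 [-0.0114, 0.0039, 0.0] 0.314
6 [-0.0128, 0.0041, 0.0] 0.349
4 [-0.0141, 0.0043, 0.0] 0.384
3 [-0.0148, 0.0044, 0.0] 0.402
2 [-0.0154, 0.0044, 0.0] 0.419
1 [-0.0161, 0.0044, 0.0] 0.437
0 [-0.0168, 0.0045, 0.0] 0.454
```

The pointer jumped and now rests at about 20°, which is click 4 (18.8°). For the last click I'll push to about 2° first.

Request:
{"op": "play_rows", "data": {"targets": [{"offset":[-0.0019,0.0009,0],"yaw":0.053},{"offset":[-0.0037,0.0017,0],"yaw":0.105},{"offset":[-0.0056,0.0024,0],"yaw":0.157},{"offset":[-0.0075,0.003,0],"yaw":0.21},{"offset":[-0.0095,0.0035,0],"yaw":0.262},{"offset":[-0.0114,0.0039,0],"yaw":0.314},{"offset":[-0.0128,0.0041,0],"yaw":0.349},{"offset":[-0.0141,0.0043,0],"yaw":0.384},{"offset":[-0.0154,0.0044,0],"yaw":0.419},{"offset":[-0.0154,0.0044,0],"yaw":0.419}]}}

```text
clock: 15.7
tool_pos: [0.6017, -0.1057, 0.099]
orientation: [[-0.034, 0.999, 0.0], [0.999, 0.034, -0.001], [-0.001, 0.0, -1.0]]
force: [-0.5, -0.4, -0.2]
finger_gap: -0.001
grasp_force: 0.0
```

```bash
python3 - <<'E'
from h import *
st();c=ridge(2);ridge(-8,c);rows([2,0,-1,-2,-3,-4,-5])
E
```

```text
15.7 [ 0.6017 -0.1057  0.099 ] [[-0.0345, 0.9994, 0.0002], [0.9994, 0.0345, -0.0008], [-0.0008, 0.0002, -1.0]] F [-0.54 -0.38 -0.16] q7 0.56
ridge 4.6 b0 0.0009 a -0.017 0.045 227
ridge 4.5 b0 0.0009 a -0.017 0.045 228
2 [0.0004, -0.0, -0.0] -0.0
0 [-0.0008, 0.0006, -0.0] 0.035
-1 [-0.0014, 0.0009, -0.0] 0.052
-2 [-0.002, 0.0011, -0.0] 0.07
-3 [-0.0026, 0.0014, -0.0] 0.087
-4 [-0.0033, 0.0017, -0.0] 0.105
-5 [-0.0039, 0.0019, -0.0] 0.122
```

Request:
{"op": "play_rows", "data": {"targets": [{"offset":[-0.0008,0.0006,0],"yaw":0.035},{"offset":[-0.002,0.0011,0],"yaw":0.07},{"offset":[-0.0026,0.0014,0],"yaw":0.087},{"offset":[-0.0026,0.0014,0],"yaw":0.087},{"offset":[-0.0026,0.0014,0],"yaw":0.087},{"offset":[-0.0026,0.0014,0],"yaw":0.087}]}}

```text
clock: 16.5
tool_pos: [0.603, -0.1077, 0.099]
orientation: [[0.052, 0.999, -0.0], [0.999, -0.052, 0.0], [0.0, -0.0, -1.0]]
force: [0.2, 0.1, -0.0]
finger_gap: 0.003
grasp_force: 0.0
```

```bash
python3 - <<'E'
from h import *
st();c=ridge(-3);ridge(-10,c);rows([-3,-4,-5,-6])
E
```

```text
16.5 [ 0.603  -0.1077  0.099 ] [[0.0519, 0.9987, -0.0], [0.9987, -0.0519, 0.0], [0.0, -0.0, -1.0]] F [ 0.2   0.05 -0.03] q7 0.5
ridge -1.1 b0 0.003 a -0.015 0.045 133
ridge -1.4 b0 0.003 a -0.015 0.045 137
-3 [-0.0005, 0.0001, 0.0] 0.001
-4 [-0.0011, 0.0004, 0.0] 0.018
-5 [-0.0017, 0.0007, 0.0] 0.035
-6 [-0.0023, 0.001, 0.0] 0.053
```

Request:
{"op": "play_rows", "data": {"targets": [{"offset":[0.01,0,0],"yaw":0},{"offset":[0.025,0,0],"yaw":0},{"offset":[0.03,0,0],"yaw":0},{"offset":[0.03,0,0],"yaw":0}]}}

```text
clock: 17.05
tool_pos: [0.6047, -0.0766, 0.0989]
orientation: [[0.05, 0.999, -0.0], [0.999, -0.05, 0.0], [0.0, -0.0, -1.0]]
force: [0.1, -0.2, -1.1]
finger_gap: 0.002
grasp_force: 0.0
```

```bash
python3 - <<'E'
from h import *
st();c=ridge(-3);ridge(-15,c);rows([-3,-4,-5,-6,-7]);save("sc7.png",c["img"][190:340,150:360],3.8)
E
```

```text
17.05 [ 0.6047 -0.0766  0.0989] [[0.05, 0.9987, -0.0001], [0.9987, -0.05, 0.0003], [0.0003, -0.0002, -1.0]] F [ 0.13 -0.25 -1.07] q7 0.46
ridge -10.3 b0 -0.0004 a -0.019 0.045 255
ridge -10.4 b0 -0.0005 a -0.019 0.045 254
-3 [-0.0307, 0.0, 0.0] 0.001
-4 [-0.0313, 0.0003, 0.0] 0.019
-5 [-0.0319, 0.0006, 0.0] 0.036
-6 [-0.0325, 0.0009, 0.0] 0.053
-7 [-0.0331, 0.0012, 0.0] 0.071
```

View pics/sc7.png

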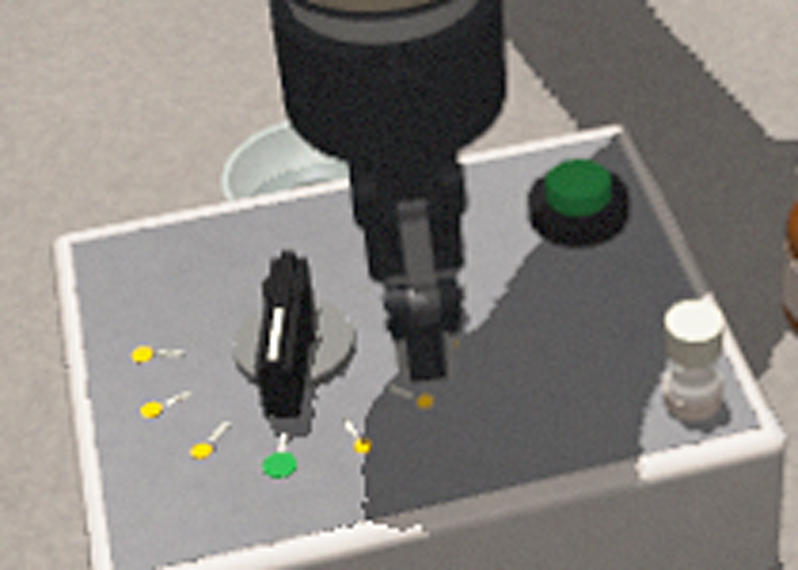

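The crop shows the pointer aimed at the green dot (280,464), measured at -10.4° against -11.2° expected, with the hand clear of it. The vial and the button are undisturbed. I'll lift away and check once more.

Request:
{"op": "play_rows", "data": {"targets": [{"offset":[0.005,0,-0.02],"yaw":0},{"offset":[0.005,0,-0.06],"yaw":0},{"offset":[0.005,0,-0.1],"yaw":0},{"offset":[0.005,0,-0.14],"yaw":0},{"offset":[0.005,0,-0.15],"yaw":0},{"offset":[0.005,0,-0.15],"yaw":0},{"offset":[0.005,0,-0.15],"yaw":0},{"offset":[0.005,0,-0.15],"yaw":0}]}}

```text
clock: 18.1
tool_pos: [0.6041, -0.0726, 0.2474]
orientation: [[0.052, 0.999, -0.003], [0.999, -0.052, 0.0], [0.0, -0.003, -1.0]]
force: [0.7, 0.4, -1.1]
finger_gap: -0.002
grasp_force: 0.0
```

```bash
python3 - <<'E'
from h import *
st();ridge(-10)
print(manip.close_job())
E
```

```text
18.1 [ 0.6041 -0.0726  0.2474] [[0.0521, 0.9986, -0.0031], [0.9986, -0.0521, 0.0003], [0.0001, -0.0031, -1.0]] F [ 0.66  0.36 -1.11] q7 0.35
ridge -11.0 b0 -0.0004 a -0.02 0.046 253
the job is handed in; nothing more can be done
None
```

The button was pressed all the way down and came back up, the selector rests in its fifth position on the green dot (measured -11.0°, expected -11.2°), and the hand is clear; handed in at about 18 s, with no verdict shown.

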